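# Clamp the crown post in the self-closing tweezers and draw it from the rack

## Robot

A 6-joint arm with a two-finger parallel gripper is mounted at the origin on the work surface. World frame = base frame: x ahead of the robot, y to its left, z up, the work surface at z = 0. Lengths are in m, angles in rad, forces in N, time in s.
With the tool pointing down it reaches from about 0.25 to 0.775 m from the base axis. Payload 4 kg.
Tool frame: the origin (TCP) lies at the very end of the fingers, on their centre line; the grasp point (between the pads) lies 19 mm behind it (grasp_offset is the distance from the TCP to the grasp point, in m); z points along the fingers, x is the direction in which the jaws open and shut, and the axes are right-handed (so a half turn about z gives the same grasp; the last joint's range is limited). The gripper opens to 85 mm and grips with 20 to 120 N. Pads are 22 mm wide; open, the fingers measure 114 mm over their backs; the gripper's body (76 mm by 85 mm) begins 54 mm behind the grasp point. The pads swing forward as they close: fully open they stand 13 mm farther back than shut.
Start: joints at [-0.103, 0.087, 1.371, -0, 1.684, -0.103], TCP at [0.55, -0, 0.231] pointing down, gripper open.
Joint ranges: [-3.1, 3.1], [-0.76, 2.03], [0.27, 2.55], [-1.08, 4.22], [0.17, 2.65], [-2.57, 2.57]. Speed limits (rad/s): [2.79, 2.79, 3.14, 3.14, 3.14, 3.14].

## Interface

Orientations are given as a unit quaternion [w, x, y, z].
In Python, from rig import * gives the robot as it stands.
- The arm moves only by the shell command python3 -m handwheel 'ROWS' [OPENING]. ROWS is JSON, a list of rows, each an object with "dp": the shift along the world's x, y, z in mm, a list of three; "roll": the turn about the world's z in rad. In form: [{"dp": [x, y, z], "roll": roll}, ...]. A call has 1 to 10 rows; each row is the pose to reach, as a shift and turn from the pose commanded when the call began; what a row does not reach only later rows make up. A row lasts 1/10 s, in which the tool goes at most 50 mm and 8.59 degrees, less where a joint would pass 70% of its speed; a pose out of reach is approached as far as the arm can. A call with a gripper value outside its range is refused whole. OPENING is the finger opening in mm, from 0 to 85.4, set as the call begins (- or left out, the last holds). The fingers move at their own pace and stop on an object; the grip force is fixed at half the most. Time passes only in rows, so rows that repeat a pose let the fingers close. It gives the time, the measured TCP pose, the force and the opening at its end, in the units of the state.
- state(): the state, without advancing time (a new reading comes with each control period).
- camera(name): name is "scene" or "side" or "wrist"; returns the picture (384x512x3 uint8, blue, green, red); there is no depth.
- calibration(name): a dict with "fx", "fy", "cx", "cy" (pixels), "extrinsics" (4x4, takes a point from camera to world coordinates). Camera axes: x right, y down, z forward; pixel columns grow to the right and rows downward; lengths in m; the calibration is good to about 2 mm. The wrist camera is an equidistant fisheye: a pixel r from the principal point sees the ray r / f radians off the axis. A picture is of the moment at which its call begins: read the wrist's pose just before it. calibration takes no time and is no camera call; for the wrist camera it gives the pose at the moment of the call.
- finish_job(): hands the job in, once; it reports no verdict.
Trained networks look in the newest picture that a camera, given by its name, has taken for a name from the list of things; names that differ only in an ending like _2 or _b are one class to them, and where a whole thing is asked for, a point or a joint stands for the part that bears it (a point fixed in the world has none). Each returns a list of dicts, best first, with "p" (0 to 1); they miss things now and then, are a little off and sometimes report something else, mostly with a low value. They report only what shows in the picture. A call takes as long as a camera call.
- look_for(camera, thing): "bbox" ([centre column, centre row, width, height] in pixels, round what is visible of it).
- outline_of(camera, thing): "mask" (384x512 bool, what is visible of it) and "bbox" ([centre column, centre row, width, height] in pixels, round what is visible of it).
- place_of(camera, thing): "point" ([column, row] in pixels: a listed point, or the origin of a listed thing).
The state is a dict: "time_s": time; "joints": joint angles; "joint_vel": joint speeds; "effort": joint torques, N m; "ee_pos": TCP position; "orientation": TCP orientation; "contact_force": force on the tool from outside, world axes, zero at the start; "ft_torque": the same for the moment, N m; "gripper_width": finger opening in m.
Only numpy, scipy, OpenCV 4.12 (cv2) and the standard library are available. Lean on these libraries where they do the work, as an engineer would, in place of code of your own. Each camera call takes 0.05 s, during which the arm holds its last target. There are 200 camera calls.

## Task

Squeeze the third hand's self-closing tweezers open, and with them held open run the jaws round the post of the white crown and push gently until it is bottomed in the throat and firmly backed by the sprung fence. Let the tweezers spring shut on the post there, then draw the third hand straight back so that it carries the crown right out of the rack, and leave it standing on the bench with the crown hanging upright in the jaws. Don't press the post hard, touch it with the fingers, or disturb the other two posts.

Things in the scene. Friction and masses are not known exactly. Their poses are not given: they have to be found in the camera images.
- plates (a point): Midway between the two blue finger plates of the third hand's cross-lock tweezers, 44 mm above the bench. x forwards to the jaws, y left, z up. Plates upright, 36 mm long (x), 20 mm tall, 40 mm over their outsides at rest; squeezed to 28 mm (10 to 15 N) the jaws are fully open, at a stop; a spring shuts them. Held by the plates, the third hand can be slid or lifted a little
- knob (a point): Centre of the red grip knob of the third hand, 80 mm behind the plates point, 73 mm above the bench: 26 mm long (x), 14 mm wide (y), 34 mm tall (top at 90 mm). Hold it here to move the third hand without squeezing the tweezers. Same axes as the plates
- seat (a point): Where a post's axis lies when bottomed in the throat: on the third hand's centre line, 73 mm ahead of the plates point, 28 mm above the bench. The jaws reach from 66 to 76 mm ahead of the plates point, 21 to 33 mm above the bench; inner faces 6 mm apart at rest, 29 mm fully open (outsides 39 mm). Same axes
- throat: The third hand's brass tongue, 8 mm wide, running forward between the blades to a flat end 68 mm ahead of the plates point, 23 to 33 mm up: a post touching it is bottomed. Fixed on the green foot (125 x 60 x 10 mm, from 95 mm behind to 30 mm ahead of the plates point). Loose, 0.5 to 0.8 kg; slick glides: sliding it takes 1 to 3 N. Origin at bench height under the plates point, same axes
- blade_left (a joint): Opening angle of the tweezers (both blades move alike): 0 at rest, about 0.013 shut on a post, 0.075 fully open
- post_mid (a point): On the axis of the white crown's steel post, 22 mm above the underside of its foot (32 mm above the bench while in the rack). Post 10 mm thick, on the middle of a yellow foot 32 x 32 x 8 mm; the crown's top is 52 mm above the foot's underside. About 60 g, loose; pushing it along its channel takes under 1 N
- crown_post: The same white crown on its post; origin at the centre of the foot's underside, z up, x along the channel inwards
- rack: Low aluminium rack, fixed: three channels at y = -50, 0, +50 mm, 35 mm wide, floor 10 mm, walls 16 mm high, open at the front (x = -22 mm; the back edge is at x = 68 mm). x points into the channels, the way the tweezers go in; origin at bench height. Posts start with their axes within 3 mm of x = 0; the crown may be in any channel
- rack_back (a point): Centre of the rack's back edge, 10 mm up, same axes as the rack. In front of it an orange fence, 20 to 46 mm above the bench, spans all channels. Its place is not measured: it meets a post when the post's axis is somewhere from x = 5 to 17 mm in the rack's frame. It is sprung: 4.5 N for each mm it is pushed back. About 6 N is a good push on the post; over 12 N chips it, under 3 N is not home
- gold_post: Post of the same form with a gold crown and grey foot, loose in another channel; leave alone
- wheel_post: Post of the same form with a green polishing wheel (24 mm across) and grey foot, loose in another channel; leave alone

How it is judged:
By the outcome, as a careful person would: the job done as asked, in the order asked, and still so for the second after the job is handed in, with the robot touching nothing.
It also fails if it takes over 72 s, if anything falls off the work surface, if the arm or the gripper's body presses on something with over 40 N, if the wrist force passes 120 N, or if a joint passes its speed limit or range.

## Working session

There is one attempt and no reset: what is moved stays moved. The work goes in short steps, Python scripts to look and compute and a shell command to move; the robot and the scene stay as the last step left them, time stands still between calls to the robot, and variables do not carry over. Pictures are saved under pics/ and viewed, about 8 in all and at most 12, crops included, and the job is handed in when it is done.

```bash
mkdir -p pics
cat > h.py <<'E'
from rig import *
import numpy as np, cv2
def ray(name,px,c=None):
    c=c or calibration(name); T=np.array(c["extrinsics"])
    u=(px[0]-c["cx"])/c["fx"]; v=(px[1]-c["cy"])/c["fy"]
    if name=="wrist":
        r=np.hypot(u,v); d=np.array([np.sin(r)*u/max(r,1e-9),np.sin(r)*v/max(r,1e-9),np.cos(r)])
    else: d=np.array([u,v,1.])
    d=T[:3,:3]@d; return T[:3,3],d/np.linalg.norm(d)
def atz(name,px,z,c=None):
    o,d=ray(name,px,c); return (o+d*(z-o[2])/d[2])*1000
E
python3 - <<'E'
from h import *
s=state(); print(s)
Z=dict(plates=.044,knob=.073,seat=.028,throat=0,post_mid=.032,crown_post=.01,rack=0,rack_back=.01,gold_post=.01,wheel_post=.01)
for n in ("scene","side"):
    im=camera(n); cv2.imwrite(f"pics/{n}0.png",im)
    for t,z in Z.items():
        r=place_of(n,t)
        for q in r[:2]: print(n,t,round(q["p"],2),np.round(q["point"],1),np.round(atz(n,q["point"],z),1)[:2])
E
```

```text
{'time_s': 0.0, 'joints': array([-1.03119015e-01,  8.79834957e-02,  1.37231483e+00, -6.40067527e-06,
        1.68363281e+00, -1.03091695e-01]), 'joint_vel': array([ 1.56194208e-03, -1.52735260e-04,  1.31591622e-03,  1.52102982e-05,
        4.55709134e-05,  4.26846846e-04]), 'effort': array([ 4.64244640e-04, -3.51862407e+01, -3.13276148e+01,  2.58579206e-05,
        1.07225846e-02,  9.27783418e-06]), 'ee_pos': array([5.49473174e-01, 3.73650064e-05, 2.30092857e-01]), 'orientation': array([-1.17177762e-04,  9.99999316e-01, -1.40165578e-05, -1.16335652e-03]), 'contact_force': array([-0.34897733,  0.64283799, -0.86332003]), 'ft_torque': array([0.02127755, 0.00229559, 0.02936333]), 'gripper_width': 0.08565060409796367}
scene plates 0.89 [188.1 167.8] [ 462.6 -180.4]
scene knob 0.63 [152.  149.3] [ 477.1 -260.7]
scene knob 0.31 [187.6 166.1] [ 488.7 -157.9]
scene seat 0.76 [221.1 177.8] [ 440.4 -112.8]
scene post_mid 0.7 [287.  270.7] [603.5 131.7]
scene crown_post 0.72 [286.6 274.5] [594.  126.2]
scene rack 0.63 [308.7 267.1] [551.4 148. ]
scene rack_back 0.59 [337.8 283. ] [567.8 210.2]
scene gold_post 0.8 [307.  262.2] [550.9 143.9]
scene wheel_post 0.57 [317.9 245.2] [503.3 142.4]
side plates 0.79 [238.6 266.9] [ 465.7 -173.6]
side knob 0.9 [254.5 288.9] [ 488.3 -256.3]
side knob 0.58 [279.3 181.5] [548.1  34.7]
side seat 0.61 [228.3 249.6] [ 448.3 -108.7]
side post_mid 0.66 [299.4 173.6] [599.2 131.5]
side crown_post 0.68 [301.3 176.4] [606.9 156.6]
side rack 0.6 [277.5 182.9] [553.8 150.2]
side rack 0.55 [228.8 250.2] [447.5 -75.5]
side rack_back 0.72 [282.3 170.5] [567.6 186.4]
side gold_post 0.59 [276.6 182.5] [550.7 135.5]
side gold_post 0.29 [278.  182.7] [553.6 134.4]
side wheel_post 0.76 [253.2 178.4] [501.  157.4]
side wheel_post 0.45 [276.2 180.5] [550.5 144. ]
```

View pics/scene0.png

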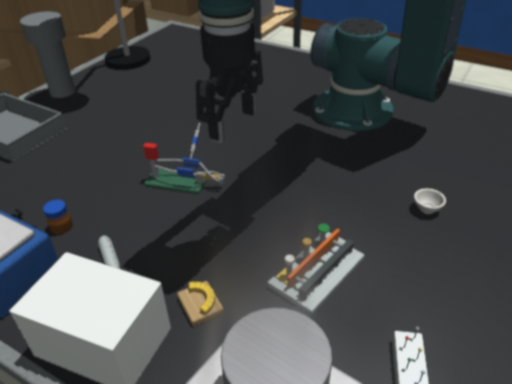

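View pics/side0.png

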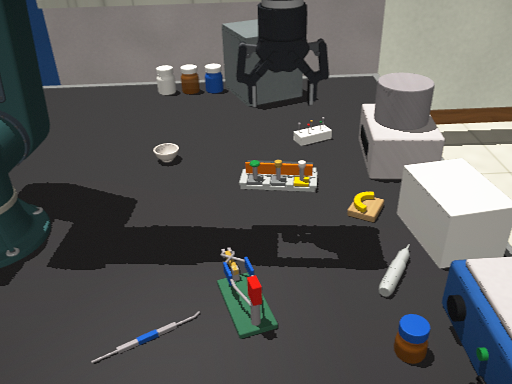

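The scene view shows the third hand at about (188,170) with its jaws pointing toward the rack. The crown (yellow foot) is in the channel on the +x side, at about (287,270). The pen lies near the hand. I'll look at the rack closely first, then the hand.

```bash
python3 -m handwheel '[{"dp":[10,40,0],"roll":0},{"dp":[20,75,0],"roll":0},{"dp":[20,75,0],"roll":0},{"dp":[20,75,0],"roll":0}]'
cat > m.py <<'E'
from h import *
import sys
def look(tag,things):
    c=calibration("wrist"); im=camera("wrist"); cv2.imwrite(f"pics/{tag}.png",im)
    for t,z in things.items():
        for q in place_of("wrist",t)[:2]: print(t,round(q["p"],2),np.round(q["point"],1),np.round(atz("wrist",q["point"],z,c),1)[:2])
E
python3 - <<'E'
from m import *
look("w1",dict(post_mid=.032,crown_post=.01,rack=0,rack_back=.01,gold_post=.01,wheel_post=.01))
E
```

```text
time_s: 1.5
ee_pos: [0.57, 0.0754, 0.2311]
orientation: [0.0, 1.0, 0.001, -0.0]
contact_force: [0.1, 0.3, 0.6]
gripper_width: 0.0856
post_mid 0.83 [286.2 116.3] [607.1 132.4]
crown_post 0.62 [284.5 114.9] [607.3 132.2]
rack 0.86 [243.  106.5] [556.3 141.8]
rack_back 0.73 [253.4  52.1] [569.3 209.2]
gold_post 0.56 [240.2 108.8] [553.3 139.5]
wheel_post 0.84 [201.8 100.6] [506.3 150.6]
```

View pics/w1.png

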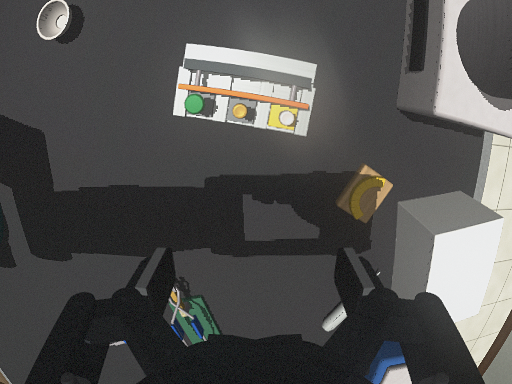

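```bash
python3 -m handwheel '[{"dp":[-25,-40,0],"roll":0},{"dp":[-50,-80,0],"roll":0},{"dp":[-70,-125,0],"roll":0},{"dp":[-90,-170,0],"roll":0.05},{"dp":[-105,-210,0],"roll":0.15},{"dp":[-105,-245,0],"roll":0.25},{"dp":[-105,-245,0],"roll":0.26},{"dp":[-105,-245,0],"roll":0.26},{"dp":[-105,-245,0],"roll":0.26}]'
python3 - <<'E'
from m import *
look("w2",dict(plates=.044,knob=.073,seat=.028,throat=0))
E
```

```text
time_s: 2.75
ee_pos: [0.465, -0.1694, 0.2314]
orientation: [-0.0, 0.992, 0.13, 0.0]
contact_force: [0.3, -0.4, -0.0]
gripper_width: 0.0855
plates 0.8 [252.9 174.8] [ 466.8 -179.3]
knob 0.89 [256.  249.8] [ 491.4 -258.2]
seat 0.86 [251.  108.3] [ 445.3 -106.8]
throat 0.53 [249.9 165. ] [ 462.7 -179.7]
```

View pics/w2.png

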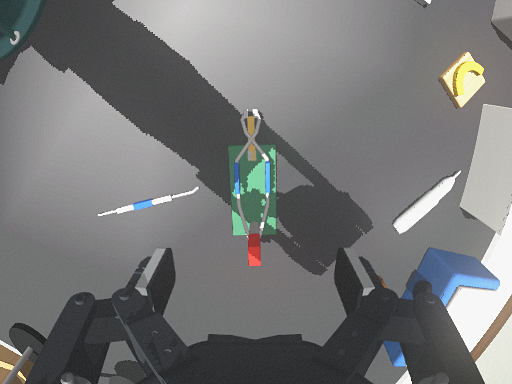

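The plates are at about (253,175) px and the knob at (255,250). The hand needs about 0.035 rad more roll. I'll go down partway and take one closer measurement.

```bash
python3 -m handwheel '[{"dp":[1,-5,-30],"roll":0.02},{"dp":[2,-10,-70],"roll":0.035},{"dp":[2,-10,-100],"roll":0.035},{"dp":[2,-10,-100],"roll":0.035},{"dp":[2,-10,-100],"roll":0.035}]'
python3 - <<'E'
from m import *
look("w3",dict(plates=.044,knob=.073,seat=.028,throat=0))
E
```

```text
time_s: 3.5
ee_pos: [0.4671, -0.1796, 0.1317]
orientation: [-0.0, 0.989, 0.147, -0.0]
contact_force: [0.3, -0.3, 0.9]
gripper_width: 0.0853
plates 0.81 [253.4 193.9] [ 466.5 -177.6]
knob 0.78 [252.6 296.8] [ 490.3 -258.1]
seat 0.91 [251.4 105.1] [ 444.2 -109.5]
throat 0.6 [250.1 178.7] [ 463.4 -178.6]
```

View pics/w3.png

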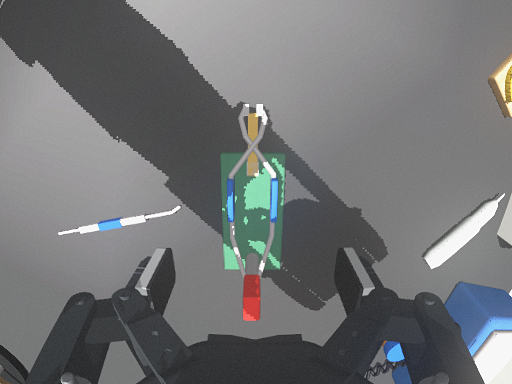

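The hand is aligned with the gripper. Next: straight down, then squeeze.

```bash
python3 -m handwheel '[{"dp":[0,0,-40],"roll":0.003},{"dp":[0,0,-80],"roll":0.003},{"dp":[0,0,-100],"roll":0.003},{"dp":[0,0,-109],"roll":0.003},{"dp":[0,0,-109],"roll":0.003},{"dp":[0,0,-109],"roll":0.003}]'; python3 -m handwheel '[{"dp":[0,0,0],"roll":0},{"dp":[0,0,0],"roll":0},{"dp":[0,0,0],"roll":0},{"dp":[0,0,0],"roll":0},{"dp":[0,0,0],"roll":0},{"dp":[0,0,0],"roll":0},{"dp":[0,0,0],"roll":0},{"dp":[0,0,0],"roll":0}]' 26
python3 - <<'E'
from m import *
look("w4",dict(plates=.044,knob=.073,seat=.028))
s=state();print(s["contact_force"],s["ft_torque"],s["gripper_width"])
E
```

```text
time_s: 4.35
ee_pos: [0.4683, -0.1807, 0.0241]
orientation: [0.001, 0.989, 0.148, 0.001]
contact_force: [0.3, -0.2, 0.6]
gripper_width: 0.0853
time_s: 5.15
ee_pos: [0.4665, -0.1792, 0.0245]
orientation: [-0.001, 0.989, 0.149, -0.0]
contact_force: [-6.1, 5.2, 12.7]
gripper_width: 0.0269
plates 0.61 [256.5 269.1] [ 468.2 -178.1]
seat 0.83 [258.7 118.3] [ 448.1 -109.3]
[-4.87793397  4.24840368 10.71265925] [ 0.57382095  0.95760468 -0.01645631] 0.026829134795784464
```

View pics/w4.png

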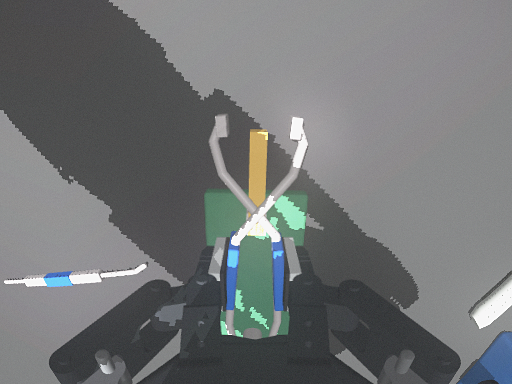

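The jaws are fully open and the hand sits straight in the grip, with the tongue end at (258,130). I'll ease the downward load and slide to a staging point in front of the crown's channel.

```bash
python3 -m handwheel '[{"dp":[0,0,1.5],"roll":0},{"dp":[2,4,1.5],"roll":0},{"dp":[8,14,1.5],"roll":-0.02},{"dp":[16,28,1.5],"roll":-0.06},{"dp":[25,43,1.5],"roll":-0.1},{"dp":[35,59,1.5],"roll":-0.15},{"dp":[45,75,1.5],"roll":-0.2},{"dp":[55,91,1.5],"roll":-0.25},{"dp":[65,107,1.5],"roll":-0.3},{"dp":[75,123,1.5],"roll":-0.35}]'; python3 -m handwheel '[{"dp":[10,16,0],"roll":-0.05},{"dp":[19,31,0],"roll":-0.09},{"dp":[27,45,0],"roll":-0.12},{"dp":[34,57,0],"roll":-0.13},{"dp":[39,66,0],"roll":-0.132},{"dp":[42,71,0],"roll":-0.132},{"dp":[43,72,0],"roll":-0.132},{"dp":[43,72,0],"roll":-0.132},{"dp":[43,72,0],"roll":-0.132}]'
python3 - <<'E'
from m import *
s=state()
look("w5",dict(seat=.028,plates=.044,post_mid=.032,crown_post=.01,rack=0,rack_back=.01,gold_post=.01,wheel_post=.01))
print(s["ee_pos"],s["contact_force"],s["ft_torque"],s["gripper_width"])
E
```

```text
time_s: 6.35
ee_pos: [0.5428, -0.0579, 0.0246]
orientation: [0.002, 1.0, -0.027, 0.0]
contact_force: [-2.6, -4.7, 4.6]
gripper_width: 0.027
time_s: 7.25
ee_pos: [0.5853, 0.0146, 0.0246]
orientation: [0.0, 0.996, -0.092, 0.0]
contact_force: [-2.4, -2.1, 4.8]
gripper_width: 0.027
seat 0.64 [257.8 118.5] [600.9  85.5]
plates 0.62 [253.9 271.1] [585.7  14.3]
post_mid 0.83 [246.1  19.4] [604.2 132.1]
crown_post 0.79 [247.8  24.4] [605.  134.7]
gold_post 0.96 [154.9  35.6] [555.3 140.8]
wheel_post 0.79 [76.9 49.9] [505.7 149.1]
[0.5853293  0.01462287 0.0245996 ] [-2.43385144 -2.09466383  4.82944429] [-0.38627177  0.47848987  0.04335753] 0.027036535481722326
```

View pics/w5.png

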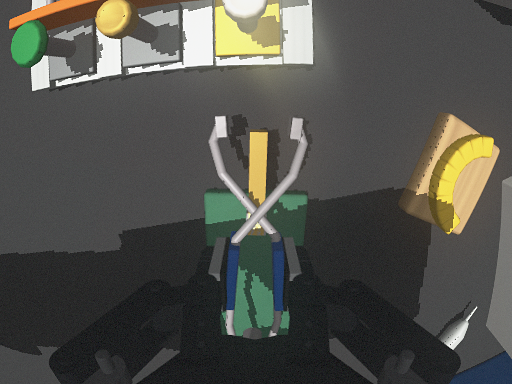

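The jaws are open and centred at column 258. The crown is ahead at about (246,15), slightly left of the centre line. The rack's front edge runs from (33,90) to (312,65). I'll compute the rack yaw from its edges.

Run:
```python
from h import *
im=cv2.imread("pics/w5.png"); c=calibration("wrist")
# subpixel front edge: transition bright->dark along columns
g=cv2.cvtColor(im,cv2.COLOR_BGR2GRAY).astype(float)
P=[]
for u in list(range(40,305,4)):
    v0=90-(u-33)*25/279
    r=np.arange(int(v0)-14,int(v0)+14); d=np.diff(g[r,u]); k=d.argmin()
    if d[k]<-25: P.append(atz("wrist",[u,r[k]+.5],.010,c)[:2])
P=np.array(P); vx,vy,x0,y0=cv2.fitLine(P.astype(np.float32),cv2.DIST_HUBER,0,.01,.01).ravel()
if vx<0: vx,vy=-vx,-vy
print("front edge",len(P),np.degrees(np.arctan2(vy,vx))+90,x0,y0, P[0],P[-1])
# yellow foot
hsv=cv2.cvtColor(im,cv2.COLOR_BGR2HSV); m=cv2.inRange(hsv,(22,120,80),(35,255,255)); m[70:]=0
ys,xs=np.nonzero(m); print(xs.min(),xs.max(),ys.min(),ys.max())
for r in (30,45,54):
    x=np.nonzero(m[r])[0]; print(r,x.min(),x.max(),atz("wrist",[x.min(),r],.018,c)[:2],atz("wrist",[x.max(),r],.018,c)[:2])
print("jaw", atz("wrist",[221,126],.033,c), atz("wrist",[297,128],.033,c),"tongue",atz("wrist",[258,131],.033,c),atz("wrist",[257.5,185],.033,c))
```

```text
front edge 66 80.39756 566.0178 119.33034 [471.97240622 135.90189044] [629.9940821  108.88110877]
27 279 0 55
30 102 216 [528.52461419 151.96841588] [588.90601757 133.22302196]
45 216 279 [587.46923549 125.48464548] [617.93090238 119.55521302]
54 216 244 [586.60326469 120.90659645] [600.14448904 118.02301172]
jaw [583.83568995  85.80594372  33.        ] [617.77684969  78.59898637  33.        ] tongue [599.95100084  80.3216873   33.        ] [595.04364228  54.91447763  33.        ]
```

Yaw agrees at about 80°. The seat is about 4.5 mm to the right of the channel line and about 47 mm short of contact. I'll correct that and go in 40 mm.

```bash
python3 -m handwheel '[{"dp":[-1.5,1,0.8],"roll":0.006},{"dp":[-3,4,0.8],"roll":0.012},{"dp":[-2.5,9,0.8],"roll":0.012},{"dp":[-1.2,16,0.8],"roll":0.012},{"dp":[0,23,0.8],"roll":0.012},{"dp":[1.2,30,0.8],"roll":0.012},{"dp":[2.4,36,0.8],"roll":0.012},{"dp":[3.2,40,0.8],"roll":0.012},{"dp":[3.2,40,0.8],"roll":0.012},{"dp":[3.2,40,0.8],"roll":0.012}]'
python3 - <<'E'
from m import *
s=state()
look("w6",dict(seat=.028,post_mid=.032,crown_post=.01))
print(s["ee_pos"],s["contact_force"],s["ft_torque"],s["gripper_width"])
E
```

```text
time_s: 8.7
ee_pos: [0.5884, 0.0563, 0.0247]
orientation: [-0.001, 0.996, -0.086, 0.0]
contact_force: [-0.1, 1.7, 2.2]
gripper_width: 0.0266
seat 0.6 [259.5 117.2] [603.9 127.9]
post_mid 0.73 [259.1 104.7] [604.7 133.9]
crown_post 0.94 [258.5 100.7] [604.9 135.1]
[0.58835781 0.05634033 0.02468034] [-0.11982064  1.70234502  2.16685534] [0.16616988 0.09968092 0.03763186] 0.026603912562941073
```

View pics/w6.png

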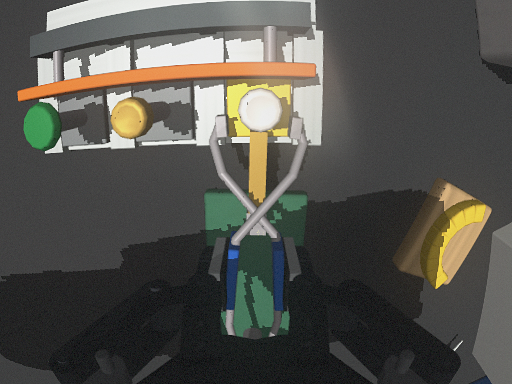

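The jaws are centred round the post, with the tongue just short of it. From here I'll advance slowly along the channel and watch the force.

```bash
python3 -m handwheel '[{"dp":[0.2,1,0],"roll":0},{"dp":[0.35,2,0],"roll":0},{"dp":[0.5,3,0],"roll":0},{"dp":[0.7,4,0],"roll":0},{"dp":[0.9,5,0],"roll":0},{"dp":[1,6,0],"roll":0}]'; python3 -m handwheel '[{"dp":[0.2,1,0],"roll":0},{"dp":[0.35,2,0],"roll":0},{"dp":[0.5,3,0],"roll":0},{"dp":[0.7,4,0],"roll":0}]'; python3 -m handwheel '[{"dp":[0.1,0.5,0],"roll":0},{"dp":[0.2,1,0],"roll":0},{"dp":[0.25,1.5,0],"roll":0},{"dp":[0.35,2,0],"roll":0}]'
```

```text
time_s: 9.5
ee_pos: [0.5894, 0.0604, 0.0247]
orientation: [0.0, 0.996, -0.086, 0.0]
contact_force: [-0.2, -4.1, 2.8]
gripper_width: 0.0271
time_s: 9.9
ee_pos: [0.59, 0.0649, 0.0246]
orientation: [0.0, 0.996, -0.086, 0.0]
contact_force: [-0.6, -4.3, 3.7]
gripper_width: 0.0268
time_s: 10.3
ee_pos: [0.5903, 0.067, 0.0247]
orientation: [0.0, 0.996, -0.086, 0.0]
contact_force: [0.2, -5.1, 2.4]
gripper_width: 0.0266
```

```bash
for i in 1 2 3 4 5; do echo; done >/dev/null; python3 -m handwheel '[{"dp":[0.1,0.5,0],"roll":0},{"dp":[0.2,1,0],"roll":0}]'; python3 -m handwheel '[{"dp":[0.1,0.5,0],"roll":0},{"dp":[0.2,1,0],"roll":0}]'
python3 - <<'E'
from m import *
s=state()
look("w7",dict(seat=.028,post_mid=.032,crown_post=.01))
print(s["ee_pos"],s["contact_force"])
im=cv2.imread("pics/w7.png"); cv2.imwrite("pics/w7c.png",cv2.resize(im[40:200,160:360],None,fx=4,fy=3.75*1,interpolation=cv2.INTER_CUBIC))
E
```

```text
time_s: 10.5
ee_pos: [0.5904, 0.068, 0.0246]
orientation: [0.0, 0.996, -0.086, -0.0]
contact_force: [-0.9, -5.2, 3.5]
gripper_width: 0.0268
time_s: 10.7
ee_pos: [0.5906, 0.069, 0.0246]
orientation: [0.0, 0.996, -0.086, -0.0]
contact_force: [-1.4, -5.3, 3.0]
gripper_width: 0.0271
crown_post 0.81 [257.5 117.8] [605.1 138.9]
[0.59062509 0.06900679 0.02464209] [-1.42259665 -5.28863933  3.04992896]
```

View pics/w7c.png

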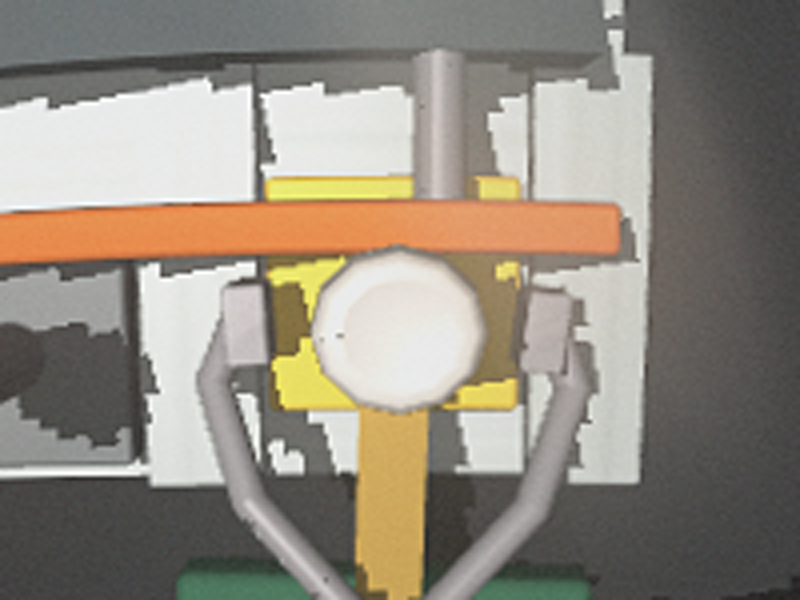

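The post is being pushed along, centred, and the fence is still a few millimetres ahead. I'll continue in small steps.

```bash
python3 -m handwheel '[{"dp":[0.1,0.5,0],"roll":0},{"dp":[0.2,1,0],"roll":0}]'|grep -E "ee|cont"; python3 -m handwheel '[{"dp":[0.1,0.5,0],"roll":0},{"dp":[0.2,1,0],"roll":0}]'|grep -E "ee|cont"; python3 -m handwheel '[{"dp":[0.1,0.5,0],"roll":0},{"dp":[0.2,1,0],"roll":0}]'|grep -E "ee|cont"
```

```text
ee_pos: [0.5908, 0.0699, 0.0246]
contact_force: [-0.9, -4.4, 4.0]
ee_pos: [0.5911, 0.0709, 0.0246]
contact_force: [-1.3, -5.6, 3.5]
ee_pos: [0.5911, 0.0713, 0.0246]
contact_force: [-1.3, -8.0, 4.0]
```

The fence is met: about 3 N above the sliding baseline. A little more.

```bash
python3 -m handwheel '[{"dp":[0.1,0.5,0],"roll":0},{"dp":[0.2,1,0],"roll":0}]'|grep -E "ee|cont";python3 -m handwheel '[{"dp":[0,0,0],"roll":0},{"dp":[0,0,0],"roll":0}]'|grep -E "ee|cont"
```

```text
ee_pos: [0.5912, 0.0717, 0.0246]
contact_force: [-1.1, -8.5, 4.1]
ee_pos: [0.5912, 0.0717, 0.0246]
contact_force: [-1.4, -7.8, 3.9]
```

```bash
python3 -m handwheel '[{"dp":[0.1,0.5,0],"roll":0},{"dp":[0.2,1,0],"roll":0},{"dp":[0.2,1.3,0],"roll":0},{"dp":[0.2,1.3,0],"roll":0}]'|grep -E "ee|cont";python3 -m handwheel '[{"dp":[0,0,0],"roll":0},{"dp":[0,0,0],"roll":0}]'|grep -E "ee|cont"
```

```text
ee_pos: [0.5913, 0.0722, 0.0246]
contact_force: [-2.9, -10.0, 3.7]
ee_pos: [0.5913, 0.0721, 0.0246]
contact_force: [-2.0, -9.2, 4.3]
```

The push is about 5 N by both force and position. I'll nudge slightly more, then let the tweezers shut gradually, following the pads' swing with a small drop.

```bash
python3 -m handwheel '[{"dp":[0.1,0.5,0],"roll":0},{"dp":[0.1,0.5,0],"roll":0}]'|grep -E "ee|cont"; python3 -m handwheel '[{"dp":[0,0,-0.3],"roll":0},{"dp":[0,0,-0.6],"roll":0},{"dp":[0,0,-0.6],"roll":0}]' 31;python3 -m handwheel '[{"dp":[0,0,-0.3],"roll":0},{"dp":[0,0,-0.6],"roll":0},{"dp":[0,0,-0.6],"roll":0}]' 34.5
```

```text
ee_pos: [0.5913, 0.0724, 0.0246]
contact_force: [-2.3, -11.5, 4.8]
time_s: 13.0
ee_pos: [0.5913, 0.0724, 0.0241]
orientation: [0.002, 0.996, -0.086, -0.001]
contact_force: [-3.4, -10.8, 4.8]
gripper_width: 0.031
time_s: 13.3
ee_pos: [0.5913, 0.0722, 0.0238]
orientation: [0.002, 0.996, -0.086, -0.0]
contact_force: [-2.8, -10.5, 5.3]
gripper_width: 0.0345
```

```bash
python3 -m handwheel '[{"dp":[0,0,-0.3],"roll":0},{"dp":[0,0,-0.4],"roll":0},{"dp":[0,0,-0.4],"roll":0}]' 36|tail -4;python3 -m handwheel '[{"dp":[0,0,0],"roll":0},{"dp":[0,0,0],"roll":0}]' 37|tail -4;python3 -m handwheel '[{"dp":[0,0,0],"roll":0},{"dp":[0,0,0],"roll":0}]' 38|tail -4
```

```text
ee_pos: [0.5913, 0.0721, 0.0236]
orientation: [0.002, 0.996, -0.086, -0.0]
contact_force: [-3.3, -11.3, 7.3]
gripper_width: 0.0362
ee_pos: [0.5914, 0.0721, 0.0235]
orientation: [0.002, 0.996, -0.086, -0.0]
contact_force: [-2.8, -11.5, 6.7]
gripper_width: 0.0374
ee_pos: [0.5915, 0.0724, 0.0233]
orientation: [0.002, 0.996, -0.086, -0.0]
contact_force: [-2.4, -10.4, 5.3]
gripper_width: 0.0384
```

```bash
python3 -m handwheel '[{"dp":[0,0,0],"roll":0},{"dp":[0,0,0],"roll":0}]' 39.5|tail -4;python3 -m handwheel '[{"dp":[0,0,0],"roll":0},{"dp":[0,0,0],"roll":0},{"dp":[0,0,0],"roll":0}]' 42|tail -4
python3 - <<'E'
from m import *
look("w8",dict(seat=.028,plates=.044))
im=cv2.imread("pics/w8.png"); cv2.imwrite("pics/w8c.png",cv2.resize(im[40:340,130:380],None,fx=2,fy=2,interpolation=cv2.INTER_CUBIC))
E
```

```text
ee_pos: [0.5916, 0.0762, 0.0224]
orientation: [-0.001, 0.996, -0.086, -0.0]
contact_force: [0.7, -0.1, 0.4]
gripper_width: 0.0393
ee_pos: [0.5916, 0.0754, 0.0228]
orientation: [-0.0, 0.996, -0.086, -0.0]
contact_force: [0.4, -0.0, -0.2]
gripper_width: 0.0419
```

View pics/w8c.png

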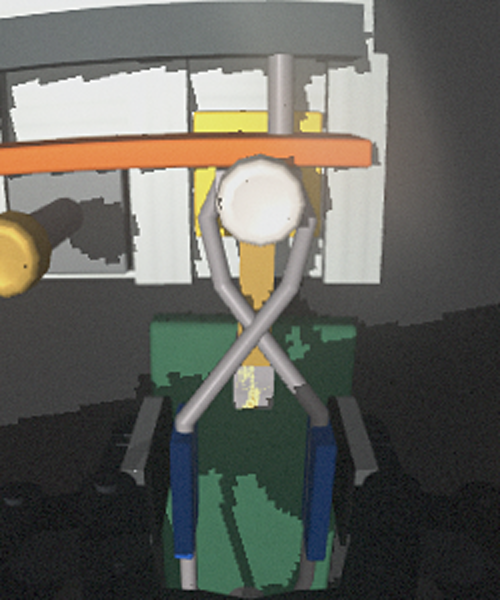

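The tweezers have shut on the post: jaws under the crown at (215–310,200), with the tongue against it. Next I open fully, rise and move back over the knob.

```bash
python3 -m handwheel '[{"dp":[0,0,0],"roll":0},{"dp":[0,0,0],"roll":0},{"dp":[0,0,0],"roll":0},{"dp":[0,0,10],"roll":0},{"dp":[0,0,35],"roll":0},{"dp":[0,0,70],"roll":0},{"dp":[0,0,105],"roll":0},{"dp":[0,0,125],"roll":0},{"dp":[0,0,125],"roll":0}]' 85; python3 -m handwheel '[{"dp":[-3,-20,0],"roll":0},{"dp":[-8,-50,0],"roll":0},{"dp":[-14,-82,0],"roll":0},{"dp":[-14,-82,0],"roll":0},{"dp":[-14,-82,0],"roll":0},{"dp":[-14,-82,0],"roll":0}]'
python3 - <<'E'
from m import *
c=calibration("wrist")
look("w9",dict(knob=.073,plates=.044,seat=.028,crown_post=.01))
im=cv2.imread("pics/w9.png"); h=cv2.cvtColor(im,cv2.COLOR_BGR2HSV)
m=cv2.inRange(h,(0,150,60),(6,255,255))|cv2.inRange(h,(174,150,60),(180,255,255))
n,l,st,ce=cv2.connectedComponentsWithStats(m); k=st[1:,4].argmax()+1; print(st[k],ce[k])
E
```

```text
time_s: 15.55
ee_pos: [0.5944, 0.0749, 0.1538]
orientation: [-0.001, 0.996, -0.086, 0.005]
contact_force: [0.5, -0.2, 0.3]
gripper_width: 0.0847
time_s: 16.15
ee_pos: [0.5774, -0.0065, 0.1471]
orientation: [-0.0, 0.996, -0.086, -0.001]
contact_force: [0.3, -1.0, 1.1]
gripper_width: 0.085
knob 0.82 [254.4 206.8] [577.4 -10. ]
plates 0.82 [255.5  98.8] [592.4  71.4]
plates 0.22 [251.8 206.4] [573.1 -20.9]
seat 0.92 [258.4  17.6] [607.4 142.7]
crown_post 0.7 [258.5  20.4] [608.  144.4]
[244 185  19  44 771] [252.84954604 207.20363165]
```

View pics/w9.png

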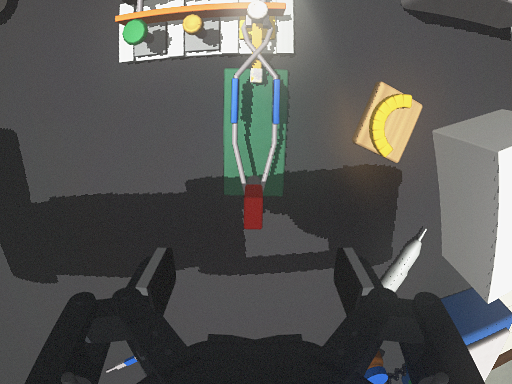

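The knob is at (253,207), centred to about 1 mm. Jaws, crown and the other posts look right. I'll descend and grip it.

```bash
python3 -m handwheel '[{"dp":[-0.3,-2,-10],"roll":0},{"dp":[-0.3,-2,-30],"roll":0},{"dp":[-0.3,-2,-55],"roll":0},{"dp":[-0.3,-2,-80],"roll":0},{"dp":[-0.3,-2,-92],"roll":0},{"dp":[-0.3,-2,-92],"roll":0},{"dp":[-0.3,-2,-92],"roll":0}]' 45; python3 -m handwheel '[{"dp":[0,0,0],"roll":0},{"dp":[0,0,0],"roll":0}]' 22;python3 -m handwheel '[{"dp":[0,0,0],"roll":0},{"dp":[0,0,0],"roll":0},{"dp":[0,0,0],"roll":0},{"dp":[0,0,0],"roll":0}]' 12
```

```text
time_s: 17.1
ee_pos: [0.5779, -0.0092, 0.0565]
orientation: [0.0, 0.996, -0.086, 0.0]
contact_force: [0.0, 0.5, -0.1]
gripper_width: 0.0447
time_s: 17.3
ee_pos: [0.5786, -0.0093, 0.0577]
orientation: [0.0, 0.996, -0.086, 0.002]
contact_force: [0.4, -0.4, 0.3]
gripper_width: 0.0223
time_s: 17.7
ee_pos: [0.5781, -0.0094, 0.0576]
orientation: [0.0, 0.996, -0.086, 0.001]
contact_force: [-2.2, -0.3, 5.4]
gripper_width: 0.0132
```

```bash
python3 -m handwheel '[{"dp":[0,0,0.7],"roll":0},{"dp":[-0.3,-1.5,0.7],"roll":0},{"dp":[-0.8,-4.5,0.7],"roll":0},{"dp":[-1.6,-9,0.7],"roll":0},{"dp":[-2.4,-14,0.7],"roll":0},{"dp":[-3.5,-20,0.7],"roll":0},{"dp":[-4.5,-26,0.7],"roll":0},{"dp":[-5.5,-32,0.7],"roll":0},{"dp":[-6.6,-38,0.7],"roll":0},{"dp":[-7.6,-44,0.7],"roll":0}]'; python3 -m handwheel '[{"dp":[-1,-6,0],"roll":0},{"dp":[-2.1,-12,0],"roll":0},{"dp":[-3.1,-18,0],"roll":0},{"dp":[-4.2,-24,0],"roll":0},{"dp":[-5.5,-31,0],"roll":0},{"dp":[-6.6,-38,0],"roll":0},{"dp":[-7.8,-45,0],"roll":0},{"dp":[-8.6,-49,0],"roll":0},{"dp":[-9,-51,0],"roll":0},{"dp":[-9,-51,0],"roll":0}]'
python3 - <<'E'
from m import *
look("w10",dict(seat=.028,crown_post=.02,gold_post=.01,wheel_post=.01))
for n in ("side",):
    im=camera(n); cv2.imwrite("pics/s10.png",im)
a=cv2.imread("pics/w10.png")
b=cv2.resize(cv2.imread("pics/s10.png")[130:280,170:370],None,fx=2.56,fy=2.56,interpolation=cv2.INTER_CUBIC)
cv2.imwrite("pics/v10.png",cv2.resize(np.vstack([a[:215],b]),None,fx=1,fy=1))
E
```

```text
time_s: 18.7
ee_pos: [0.5708, -0.0518, 0.0576]
orientation: [-0.002, 0.996, -0.086, 0.001]
contact_force: [0.6, 7.1, 5.4]
gripper_width: 0.0134
time_s: 19.7
ee_pos: [0.5617, -0.1033, 0.0576]
orientation: [-0.001, 0.996, -0.086, 0.001]
contact_force: [1.0, 4.5, 5.3]
gripper_width: 0.0133
```

View pics/v10.png

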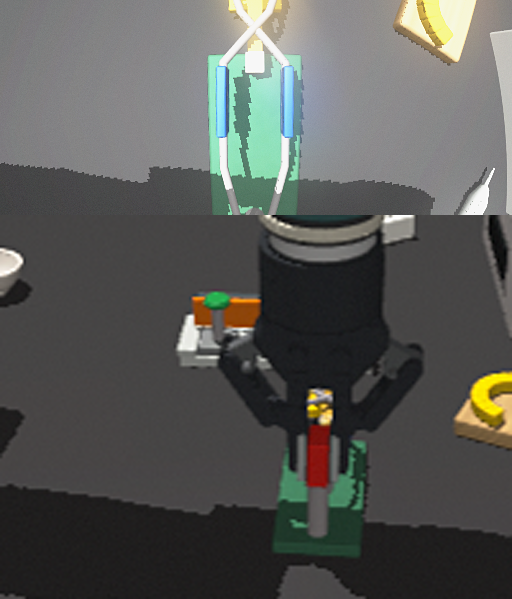

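The hand has drawn back with the yellow foot still in the jaws, at (255,5). I'll release the knob, rise, and check that the crown hangs upright.

```bash
python3 -m handwheel '[{"dp":[0,0,0],"roll":0},{"dp":[0,0,0],"roll":0}]' 20|tail -2; python3 -m handwheel '[{"dp":[0,0,0],"roll":0},{"dp":[0,0,0],"roll":0},{"dp":[0,0,0],"roll":0},{"dp":[0,0,10],"roll":0},{"dp":[0,0,40],"roll":0},{"dp":[0,0,80],"roll":0},{"dp":[0,0,120],"roll":0},{"dp":[0,0,150],"roll":0},{"dp":[0,-20,150],"roll":0},{"dp":[0,-30,150],"roll":0}]' 60; python3 -m handwheel '[{"dp":[-30,-20,10],"roll":0},{"dp":[-70,-40,20],"roll":0},{"dp":[-110,-60,20],"roll":0},{"dp":[-150,-60,20],"roll":0},{"dp":[-150,-60,20],"roll":0}]'
python3 - <<'E'
from m import *
look("w11",dict(seat=.028,plates=.044,gold_post=.01,wheel_post=.01))
a=camera("side"); b=camera("scene")
cv2.imwrite("pics/w11a.png",np.vstack([cv2.resize(x,(800,300),interpolation=cv2.INTER_CUBIC) for x in (a[140:290,170:370],b[120:300,200:400])])) if 0 else None
f=lambda x:cv2.resize(x,None,fx=3,fy=3,interpolation=cv2.INTER_CUBIC)
cv2.imwrite("pics/v11.png",np.hstack([f(a[140:300,210:340]),f(b[140:300,200:330])]))
E
```

```text
contact_force: [-0.5, 0.1, -0.5]
gripper_width: 0.02
time_s: 21.2
ee_pos: [0.5616, -0.1353, 0.2094]
orientation: [0.001, 0.996, -0.086, 0.002]
contact_force: [-0.5, -0.5, -0.7]
gripper_width: 0.0595
time_s: 21.7
ee_pos: [0.4066, -0.194, 0.2257]
orientation: [-0.001, 0.996, -0.088, -0.002]
contact_force: [-0.2, -0.2, 0.3]
gripper_width: 0.0598
```

The viewer limit is reached, so I'll check numerically by triangulating the foot, post and crown from the two fixed cameras.

Run:
```python
from h import *
ims={n:camera(n) for n in("scene","side")}
def tri(p):
    A=np.zeros((3,3));b=np.zeros(3)
    for n in p:
        o,d=ray(n,p[n]);M=np.eye(3)-np.outer(d,d);A+=M;b+=M@o
    return np.linalg.solve(A,b)*1000
for t in("post_mid","crown_post","seat","plates","gold_post","wheel_post"):
    p={}
    for n in ims:
        q=place_of(n,t)
        if q: p[n]=q[0]["point"]; print(t,n,round(q[0]["p"],2),np.round(p[n],1))
    if len(p)==2: print("  ",np.round(tri(p),1))
P={}
for n in ims:
    h=cv2.cvtColor(ims[n],cv2.COLOR_BGR2HSV); m=cv2.inRange(h,(22,130,80),(34,255,255))
    k,l,st,ce=cv2.connectedComponentsWithStats(m)
    print(n,"yellow",[(st[i].tolist(),np.round(ce[i],1).tolist()) for i in range(1,k) if st[i,4]>8])
    q=outline_of(n,"crown_post")
    if q: print("outline",round(q[0]["p"],2),np.round(q[0]["bbox"],1))
```

```text
post_mid scene 0.77 [245.4 244.7]
post_mid side 0.56 [296.8 192.3]
   [586.8  42.7  38.7]
crown_post scene 0.69 [249.2 254.1]
crown_post side 0.67 [303.5 204.7]
   [593.2  45.5  13.2]
seat scene 0.85 [249.1 245.4]
seat side 0.87 [299.6 196.7]
   [587.1  44.5  31.6]
plates scene 0.95 [220.1 220.4]
plates side 0.94 [296.4 208.9]
   [573.  -25.1  49.8]
gold_post scene 0.52 [308.5 262.7]
gold_post side 0.63 [279.3 182.2]
   [553.9 145.1   7.8]
wheel_post scene 0.72 [246.7 246.3]
wheel_post side 0.52 [255.1 179.9]
   [539.4  48.8  39.7]
scene yellow [([245, 247, 18, 15, 120], [253.9, 254.3]), ([189, 281, 26, 33, 397], [203.3, 293.9])]
outline 0.73 [248.1 249.3  23.5  30.8]
side yellow [([275, 160, 5, 3, 13], [277.3, 161.0]), ([354, 191, 20, 22, 251], [362.4, 199.7]), ([303, 198, 4, 6, 13], [304.8, 200.3]), ([290, 203, 7, 6, 27], [293.0, 205.7]), ([300, 205, 4, 5, 16], [301.5, 207.0])]
outline 0.68 [297.4 196.   10.6  30.2]
```

The foot's height (13 mm, expected about 10) and the post position match the seat. One check on uprightness: I'll project an upright model and compare it with the white head and yellow foot blobs.

Run:
```python
from h import *
def proj(n,P):
    c=calibration(n);T=np.linalg.inv(np.array(c["extrinsics"]));q=T[:3,:3]@(np.array(P)/1000)+T[:3,3]
    return np.round([c["fx"]*q[0]/q[2]+c["cx"],c["fy"]*q[1]/q[2]+c["cy"]],1)
d=np.array([np.cos(np.radians(80)),np.sin(np.radians(80)),0]);l=np.array([-d[1],d[0],0])
for n in("scene","side"):
    im=camera(n);h=cv2.cvtColor(im,cv2.COLOR_BGR2HSV)
    B=np.array([587,44.5,0])
    F=np.array([proj(n,B+16*a*d+16*b*l+[0,0,z]) for a in(-1,1) for b in(-1,1) for z in (10,18)])
    print(n,"head z55",proj(n,B+[0,0,55]),"top",proj(n,B+[0,0,62]),"foot box",F.min(0),F.max(0))
    m=cv2.inRange(h,(0,0,175),(180,45,255)); x,y=proj(n,B+[0,0,55]).astype(int)
    w=np.zeros_like(m);w[y-16:y+16,x-16:x+16]=m[y-16:y+16,x-16:x+16]
    k,L,st,ce=cv2.connectedComponentsWithStats(w);print([(st[i].tolist(),np.round(ce[i],1).tolist()) for i in range(1,k) if st[i,4]>6])
```

```text
scene head z55 [247.6 236.9] top [247.4 234. ] foot box [235.6 242.8] [261.  264.2]
[([247, 232, 6, 5, 23], [249.6, 233.9])]
side head z55 [298.7 185.9] top [298.8 182.9] foot box [289.7 197. ] [306.7 209.9]
[([286, 169, 28, 19, 242], [300.7, 180.9])]
```

The foot's outline matches an upright crown to about 1–2 px in both views, and the head sits right above it. Handing in.

```bash
python3 -c "
from rig import *
print(finish_job())"
```

```text
the job is handed in; nothing more can be done
None
```

The white crown is out of the rack and hanging in the third hand's jaws, about 100 mm back from where it was gripped. The third hand is standing on the bench, and I handed the job in at about 22 s with the robot clear of everything.

- **Push:** I squeezed the tweezers fully open, ran the jaws round the post and pushed until the sprung fence met it. The push was about 5–7 N above the sliding baseline, and about 1.3–1.5 mm of fence travel agrees with that.
- **Closing and drawing back:** I let the tweezers shut gradually while the push held, then gripped the knob and drew the hand straight back along the channel.

**Last checks:**
- **Crown:** the foot's outline matches an upright crown to about 1–2 px in the two fixed cameras. The foot's underside measured 13 mm up, where about 10 mm was expected.
- **Uprightness:** the network's own post and foot points, taken alone, suggested a tilt of about 7 mm over 25 mm. I took that as noise because it disagreed with the outline. In the side view the head could not be separated cleanly from the background.
- **Other posts:** the gold post measured within about 5 mm of its start, which is within the noise. For the wheel post, the side view put it within about 2 px of its start, but the scene view mistook the crown for it, so there is no final two-view position.
- **Not seen by eye:** the picture limit was reached before the last view, so the final state after release was checked by numbers only.

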